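# Load the clay caddy and lift it, level, off the bench

## Robot

A 6-joint arm with a two-finger parallel gripper is mounted at the origin on the work surface. World frame = base frame: x ahead of the robot, y to its left, z up, the work surface at z = 0. Lengths are in m, angles in rad, forces in N, time in s.
With the tool pointing down it reaches from about 0.375 to 0.9 m from the base axis. Payload 3.1 kg.
Tool frame: the origin (TCP) lies between the finger pads; the fingertips stand 19 mm ahead of it and the grasp point (between the pads) is the TCP; z points along the fingers, y is the line along which they close (so a half turn about z gives the same grasp; the last joint's range is limited). The gripper opens to 87 mm and grips with 3 to 60 N. Pads are 19 mm wide; open, the fingers measure 117 mm over their backs; the gripper's body (75 mm by 190 mm) begins 51 mm behind the grasp point.
Start: joints at [1.062, 0.527, 1.433, -0, 1.181, -0.178], TCP at [0.203, 0.591, 0.208] pointing down, gripper open.
Joint ranges: [-3.08, 3.08], [-0.75, 2.2], [0.22, 2.44], [-1.43, 4.57], [0, 2.65], [-2.85, 2.85]. Speed limits (rad/s): [2.79, 2.79, 3.14, 3.14, 3.14, 3.14].

## Interface

Orientations are given as a unit quaternion [x, y, z, w].
In Python, from rig import telemetry, viewer, hand_in gives the robot as it stands. The module is installed in compiled form; this text tells all that it offers.
- The arm moves only by the shell command python3 -m creep 'ROWS' [FORCE]. ROWS is JSON, a list of rows, each an object with "translation": the shift along the tool's x, y, z in mm, a list of three; "roll": the turn about the tool's z in degrees; "gripper": the finger opening in mm, from 0 to 87. In form: [{"translation": [tx, ty, tz], "roll": roll, "gripper": gripper}, ...]. A call has 1 to 5 rows; each row is the pose to reach, as a shift and turn from the pose commanded when the call began, along the tool's axes at that moment; what a row does not reach only later rows make up. A row lasts 1/12 s, in which the tool goes at most 41.7 mm and 7.16 degrees, less where a joint would pass 70% of its speed; a pose out of reach is approached as far as the arm can. A call with a gripper value outside its range is refused whole. The fingers move at their own pace and stop on an object; FORCE is the grip in N (left out, the last holds). Time passes only in rows, so rows that repeat a pose let the fingers close. It gives the time, the measured TCP pose, the force, the opening and the grip force at its end, in the units of the state.
- telemetry.get_obs(): the state, without advancing time (a new reading comes with each control period).
- viewer.camera(name): name is "scene" or "top" or "wrist"; returns the picture (384x512x3 uint8, blue, green, red); there is no depth.
- viewer.camera_info(name): a dict with "intrinsics" (3x3 intrinsics, pixels), "k1" (the pictures are not rectified: a ray, as slopes to the right and down, at radius r is drawn at 1 + k1 r^2 times it, then the intrinsics apply), "rvec" (rotation vector, rad) and "tvec" (3), from world to camera coordinates, as OpenCV has them; the wrist camera has in their place "hand_eye" (4x4, takes a point from camera to tool coordinates, whose origin is the TCP and whose axes are the flange's). Camera axes: x right, y down, z forward; pixel columns grow to the right and rows downward; lengths in m; the calibration is good to about 2 mm. A picture is of the moment at which its call begins: read the wrist's pose just before it. camera_info takes no time and is no camera call.
- hand_in(): hands the job in; it is judged then, once.
Trained networks look in the newest picture that a camera, given by its name, has taken for a name from the list of things; names that differ only in an ending like _2 or _b are one class to them, and where a whole thing is asked for, a point or a joint stands for the part that bears it (a point fixed in the world has none). Each returns a list of dicts, best first, with "p" (0 to 1); they miss things now and then, are a little off and sometimes report something else, mostly with a low value. They report only what shows in the picture. A call takes as long as a camera call.
- viewer.recognise(camera, thing): "bbox" ([left, top, width, height] in pixels, round what is visible of it).
The state is a dict: "time": time; "q": joint angles; "joint_velocities": joint speeds; "joint_torque": joint torques, N m; "position": TCP position; "tool_rot": TCP orientation; "ft_force": force on the tool from outside, world axes, zero at the start; "moment": the same for the moment, N m; "grip_width": finger opening in m; "grip_force": force on a finger pad.
Only numpy, scipy, OpenCV 4.12 (cv2) and the standard library are available. Lean on these libraries where they do the work, as an engineer would, in place of code of your own. Each camera call takes 0.05 s, during which the arm holds its last target. There are 200 camera calls.

## Task

Tip the four lumps of dry clay out of the bench pan into the plywood carrying caddy, and put the empty pan back down flat on the bench. Then take the loaded caddy by its rail, lift it straight up from where it stands and finish while holding it there, still and level, about 10 cm clear of the bench with all four lumps in it, ready for me to take; do not put it down or let go. Leave the other things on the bench where they are.

Things in the scene. Friction and masses are not known exactly. Their poses are not given: they have to be found in the camera images.
- pan: Bench pan: dustpan-like scoop of plain aluminium with a straight wooden handle, flat on the bench, the four lumps in it, 0.22 kg. Origin: under the centre of its floor; x points from the handle out of the open mouth, z up. Floor 130 long (x -65 to 65 mm), 120 wide, 3 thick. Back wall 36 high; sides slope from 36 high down to 12 at the mouth, which has no rim.
- pan_grip (a point): On the axis of the pan's handle: x = -95, z = 33 mm in the pan's frame, same axes. The handle runs along x from x = -65 (the back wall) to -165 mm, 24 wide (y), 22 high, its axis 33 mm above the bench; grip it across its width.
- pan_lip (a point): Middle of the edge of the pan's open mouth, on top of its floor: x = 65, z = 3 mm in the pan's frame, same axes. The lumps begin to slide over it when the pan is tipped mouth-down by 19 to 25 degrees; all leave at about 45.
- caddy: Carrying caddy of pale plywood, an open box with two gable ends joined by a rail, loose on the bench, about 0.45 kg. Origin: centre of its underside; x along the rail, z up. Outside 200 (x) by 150 (y) mm, floor 9 thick. Long sides (y = 75 and -75) 8 thick, 60 high, open above. Ends 12 thick, full width to 66 high, tapering to 52 wide at 186 high; 176 between them.
- caddy_handle (a point): Middle of the caddy's rail, on its axis, 165 mm above the caddy's underside; same axes as the caddy. The rail is 24 wide (y), 28 high and 176 long between the gable ends.
- lump1: Lump of dry buff clay, a rough chunk about 35 x 30 mm and 20 mm high, about 30 g; one of four alike, loose in the pan at the start. Origin: its middle.
- lump2: Lump of dry buff clay, a rough chunk about 35 x 30 mm and 20 mm high, about 30 g; one of four alike, loose in the pan at the start. Origin: its middle.
- lump3: Lump of dry buff clay, a rough chunk about 35 x 30 mm and 20 mm high, about 30 g; one of four alike, loose in the pan at the start. Origin: its middle.
- lump4: Lump of dry buff clay, a rough chunk about 35 x 30 mm and 20 mm high, about 30 g; one of four alike, loose in the pan at the start. Origin: its middle.
- vase: Bystander: square slab-built vase of brown clay, 66 x 66 mm, 130 high, loose, standing on the banding wheel. Origin: centre of its underside.
- wheel: Bystander: dark metal banding wheel (turntable), fixed on the bench, 180 mm across, 50 high. Origin: centre of its underside.
- wareboard: Bystander: plywood ware board, fixed on the bench, 240 x 240 mm, 18 thick. Origin: centre of its underside.
- arch: Bystander: grey clay arch, 120 x 130 mm, 87 high, loose, standing on the ware board. Origin: centre of its foot.
- jar_wide: Bystander: white glaze jar, 84 mm across, 85 high, loose, at the far side of the bench. Origin: centre of its underside.
- jar_slim: Bystander: slim brown jar with a black cap, 56 mm across, 110 high, loose, at the far side of the bench. Origin: centre of its underside.
- tool_cup: Bystander: terracotta cup, 68 mm across, 80 high, with three brushes standing in it to about 165 mm, loose, at the far side of the bench. Origin: centre of its underside.
- rib: Bystander: half-round wooden rib (scraper), 90 x 28 mm, 6 thick, lying flat between the pan and the caddy on the robot's side. Origin: middle of its straight edge, underside.

How it is judged:
By the outcome, as a careful person would: the job done as asked, in the order asked, and still so for the second after the job is handed in, while the arm keeps its last pose, push and grip.
It also fails if it takes over 70 s, if anything falls off the work surface, if the arm or the gripper's body presses on something with over 40 N, if the wrist force passes 120 N, or if a joint passes its speed limit or range.

## Working session

There is one attempt and no reset: what is moved stays moved. The work goes in short steps, Python scripts to look and compute and a shell command to move; the robot and the scene stay as the last step left them, time stands still between calls to the robot, and variables do not carry over. Pictures are saved under pics/ and viewed, at most 10 in all, crops included, and the job is handed in when it is done.

```bash
mkdir -p pics; cat > h.py <<'E'
import numpy as np, cv2
from scipy.spatial.transform import Rotation as R
from rig import telemetry, viewer, hand_in
def obs(): return telemetry.get_obs()
def cam(name,o=None):
    i=viewer.camera_info(name); K=np.array(i["intrinsics"]); k1=i["k1"]
    if "rvec" in i:
        Rw=R.from_rotvec(np.ravel(i["rvec"])).as_matrix(); t=np.ravel(i["tvec"])
    else:
        H=np.array(i["hand_eye"]); T=np.eye(4); T[:3,:3]=R.from_quat(o["tool_rot"]).as_matrix(); T[:3,3]=o["position"]
        M=np.linalg.inv(T@H); Rw,t=M[:3,:3],M[:3,3]
    return K,k1,Rw,t
def proj(c,P):
    K,k1,Rw,t=c; P=np.atleast_2d(P)
    return cv2.projectPoints(P.astype(float),cv2.Rodrigues(Rw)[0],t,K,np.array([k1,0,0,0.]))[0][:,0]
def ray(c,uv):
    K,k1,Rw,t=c
    n=cv2.undistortPoints(np.array(uv,float).reshape(-1,1,2),K,np.array([k1,0,0,0.]))[:,0]
    d=np.c_[n,np.ones(len(n))]@Rw
    return -Rw.T@t, d
def atz(c,uv,z):
    o,d=ray(c,uv); return o+d*((z-o[2])/d[:,2])[:,None]
E
python3 - <<'E'
from h import *
o=obs(); print(o["position"],o["tool_rot"],o["grip_width"],o["time"])
ims=[]
for n in("top","scene","wrist"):
    im=viewer.camera(n); cv2.imwrite(f"pics/{n}0.png",im)
    c=cam(n,o); print(n,"campos",(-c[2].T@c[3]).round(3))
    for th in("pan","pan_grip","pan_lip","caddy","caddy_handle","lump1","rib"):
        print(n,th,[(np.round(d["bbox"]).astype(int).tolist(),round(d["p"],2)) for d in viewer.recognise(n,th)][:4])
E
```

```text
[0.20258515 0.59045864 0.20657678] [ 1.64632405e-01  9.86354415e-01 -1.00734238e-03 -3.51793433e-04] 0.0869482429956 0.0
top campos [0.452 0.041 1.386]
top pan [([294, 205, 33, 69], 0.9), ([391, 184, 38, 29], 0.21)]
top pan_grip [([294, 205, 34, 68], 0.68), ([313, 226, 9, 7], 0.16)]
top pan_lip [([293, 204, 39, 66], 0.6)]
top caddy [([195, 170, 52, 74], 0.7), ([292, 204, 35, 64], 0.21), ([242, 248, 26, 11], 0.2)]
top caddy_handle [([196, 171, 53, 74], 0.65)]
top lump1 [([301, 210, 4, 10], 0.62), ([296, 228, 12, 8], 0.56), ([191, 138, 26, 30], 0.49), ([315, 210, 9, 8], 0.44)]
top rib [([242, 249, 24, 10], 0.44)]
scene campos [1.304 0.004 1.006]
scene pan [([168, 160, 42, 68], 0.62), ([175, 196, 8, 7], 0.18)]
scene pan_grip [([167, 161, 41, 65], 0.57)]
scene pan_lip [([170, 160, 35, 66], 0.88), ([256, 147, 72, 97], 0.69)]
scene caddy [([260, 149, 68, 93], 0.77)]
scene caddy_handle [([254, 149, 73, 93], 0.96), ([158, 240, 29, 44], 0.18)]
scene lump1 [([191, 204, 10, 12], 0.66), ([173, 209, 8, 10], 0.64), ([176, 193, 9, 12], 0.59), ([258, 147, 68, 97], 0.52)]
scene rib [([235, 173, 25, 10], 0.44)]
wrist campos [0.137 0.613 0.384]
wrist pan []
wrist pan_grip []
wrist pan_lip []
wrist caddy []
wrist caddy_handle []
wrist lump1 []
wrist rib []
```

View pics/top0.png

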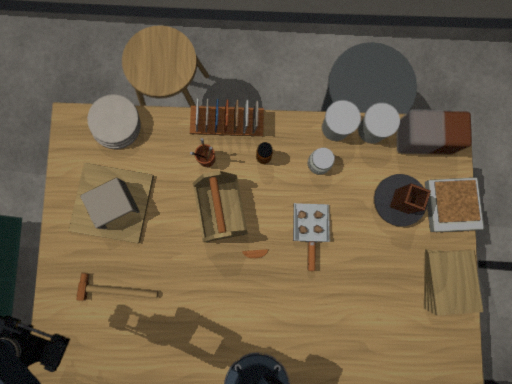

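View pics/scene0.png

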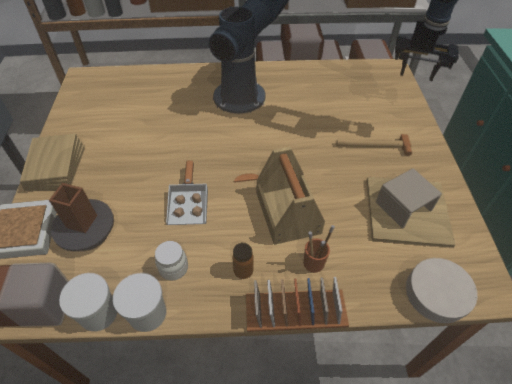

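```bash
python3 - <<'E'
from h import *
t=cv2.imread("pics/top0.png")[165:280,185:345]; s=cv2.imread("pics/scene0.png")[140:250,155:335]
cv2.imwrite("pics/tc.png",cv2.resize(t,None,fx=5,fy=5,interpolation=cv2.INTER_CUBIC)) 
cv2.imwrite("pics/sc.png",cv2.resize(s,None,fx=4.4,fy=4.4,interpolation=cv2.INTER_CUBIC))
E
```

```text
(no output)
```

View pics/tc.png

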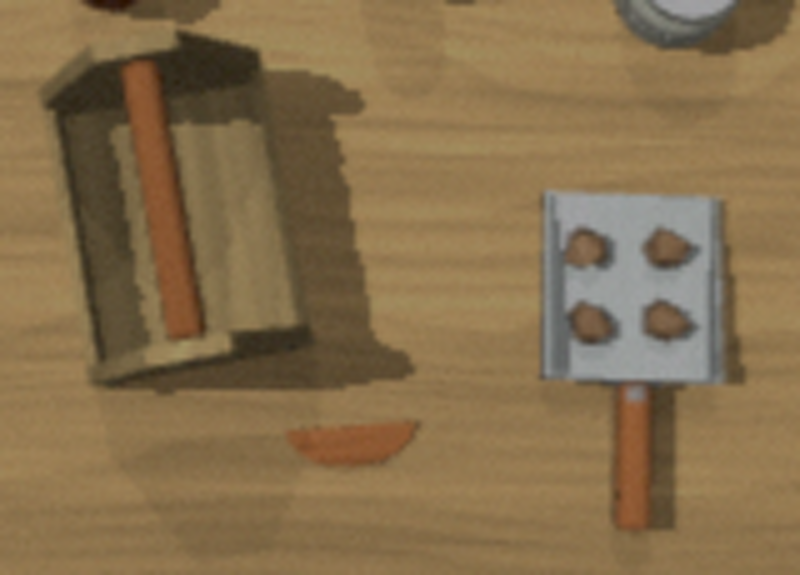

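View pics/sc.png

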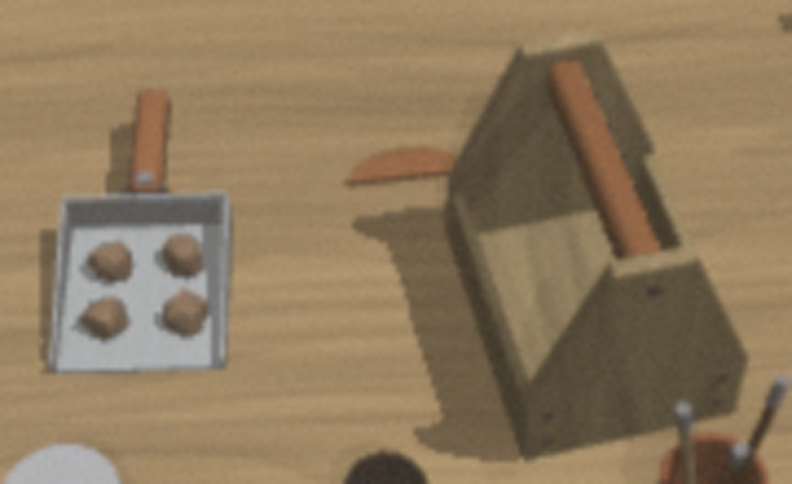

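```bash
python3 - <<'E'
from h import *
from scipy.optimize import least_squares
o=obs(); ct,cs=cam("top"),cam("scene")
T=lambda p:(np.array(p,float)+.5)/5-.5+[185,165]
S=lambda p:(np.array(p,float)+.5)/4.4-.5+[155,140]
pts={"rail_far":((142,62),(640,252)),"rail_near":((185,335),(568,63)),"h_rear":((633,527),(154,91)),"h_front":((635,388),(147,190)),
"lipL":((545,192),(226,370)),"lipR":((719,197),(50,373)),"lipmid":((632,195),(138,371))}
P={}
for k,(a,b) in pts.items():
    f=lambda X:np.r_[proj(ct,X)[0]-T(a),proj(cs,X)[0]-S(b)]
    r=least_squares(f,[.5,0,.1]); P[k]=r.x; print(k,r.x.round(4),r.fun.round(2))
# model fits: pose x,y,yaw on the bench, all known points
def fit(model,obsv,x0):
    def f(v):
        M=R.from_euler("z",v[2]).as_matrix(); r=[]
        for m,(a,b) in zip(model,obsv):
            X=M@np.array(m)/1000+[v[0],v[1],0]
            r+=[proj(ct,X)[0]-T(a),proj(cs,X)[0]-S(b)]
        return np.ravel(r)
    s=least_squares(f,x0,loss="soft_l1"); print(s.x.round(4),np.degrees(s.x[2]),s.fun.round(1))
    return s.x
fit([(88,0,179),(-88,0,179)],[pts["rail_far"],pts["rail_near"]],[.5,.2,.15])
fit([(-165,0,40),(-65,0,44),(65,60,8),(65,-60,8)],[pts[k] for k in("h_rear","h_front","lipL","lipR")],[.5,-.1,0])
print(R.from_quat(o["tool_rot"]).as_matrix().round(3))
print(atz(ct,[T((288,433)),T((418,423)),T((350,465))],.006).round(3))
E
```

```text
rail_far [0.6628 0.1538 0.1809] [ 0.26  0.03  0.22 -0.01]
rail_near [0.4975 0.1241 0.1739] [-0.46 -0.05 -0.45  0.01]
h_rear [ 0.3828 -0.1707  0.04  ] [-0.12  0.   -0.12 -0.01]
h_front [ 0.4749 -0.172   0.0331] [-0.28  0.01 -0.27 -0.01]
lipL [ 0.6107 -0.1136 -0.0033] [-0.19 -0.   -0.16 -0.  ]
lipR [ 0.6102 -0.2355 -0.    ] [-0.21  0.01 -0.18 -0.01]
lipmid [ 0.6101 -0.1746 -0.0015] [-0.19  0.   -0.17 -0.01]
[0.5799 0.1388 0.1768] 10.127633602830347 [ 0.2 -1.1  0.5  1.6 -0.4  1.3 -0.8 -2.2]
[ 0.5471 -0.1722 -0.012 ] -0.6869811478342225 [-0.3  0.2  0.  -0.1  0.1 -2.2 -0.7 -0.5  0.  -1.  -0.3 -1.5 -0.5 -0.6
  0.2 -1.2]
[[-0.946  0.325 -0.   ]
 [ 0.325  0.946 -0.   ]
 [ 0.    -0.    -1.   ]]
[[ 0.439  0.061  0.006]
 [ 0.448 -0.028  0.006]
 [ 0.418  0.018  0.006]]
```

```bash
cat > goto.py <<'E'
# usage: goto.py x y z A(deg of tool y axis) -> tool shift (mm) and roll
import sys; from h import *
o=obs(); M=R.from_quat(o["tool_rot"]).as_matrix(); x,y,z,A=map(float,sys.argv[1:5])
d=M.T@(np.array([x,y,z])-o["position"]); a=np.degrees(np.arctan2(M[1,1],M[0,1]))
print("t",o["time"],"pos",np.round(o["position"],4),"A",round(a,2),"shift",(d*1000).round(1),"len",round(np.linalg.norm(d)*1000),"roll",round((a-A+180)%360-180,2),"F",np.round(o["ft_force"],1),"w",round(o["grip_width"],4),"gf",round(o["grip_force"],1),"q",np.round(o["q"],2))
E
for i in 1; do
python3 -m creep '[{"translation":[-158,-126,-32],"roll":0,"gripper":60},{"translation":[-158,-126,-32],"roll":0,"gripper":60},{"translation":[-158,-126,-32],"roll":0,"gripper":60},{"translation":[-158,-126,-32],"roll":0,"gripper":60},{"translation":[-158,-126,-32],"roll":0,"gripper":60}]'
python3 -m creep '[{"translation":[-158,-126,-32],"roll":0,"gripper":60},{"translation":[-158,-126,-32],"roll":0,"gripper":60},{"translation":[-158,-126,-32],"roll":0,"gripper":60},{"translation":[-158,-126,-32],"roll":0,"gripper":60},{"translation":[-158,-126,-32],"roll":0,"gripper":60}]'
done; python3 goto.py .435 -.171 .2 -90.7
```

```text
time: 1.62
position: [0.3122, 0.4188, 0.24]
tool_rot: [0.164, 0.986, -0.0, 0.0]
ft_force: [0.6, -0.3, 0.3]
grip_width: 0.0637
grip_force: 0.0
time: 2.03
position: [0.421, 0.2481, 0.2722]
tool_rot: [0.165, 0.986, 0.0, 0.001]
ft_force: [0.1, 0.6, 0.2]
grip_width: 0.0598
grip_force: 0.0
t 2.0333 pos [0.421  0.2481 0.2722] A 71.03 shift [-149.4 -391.8   72.2] len 426 roll 161.73 F [0.1 0.6 0.2] w 0.0598 gf 0.0 q [ 0.3   0.26  1.68 -0.    1.2  -0.94]
```

```bash
python3 -m creep '[{"translation":[-50,-131,24],"roll":0,"gripper":60},{"translation":[-50,-131,24],"roll":0,"gripper":60},{"translation":[-50,-131,24],"roll":0,"gripper":60},{"translation":[-50,-131,24],"roll":0,"gripper":60}]' >/dev/null
python3 -m creep '[{"translation":[-50,-131,24],"roll":0,"gripper":60},{"translation":[-50,-131,24],"roll":0,"gripper":60},{"translation":[-50,-131,24],"roll":0,"gripper":60},{"translation":[-50,-131,24],"roll":0,"gripper":60}]' >/dev/null
python3 -m creep '[{"translation":[-50,-131,24],"roll":35,"gripper":60},{"translation":[-50,-131,24],"roll":35,"gripper":60},{"translation":[-50,-131,24],"roll":35,"gripper":60},{"translation":[-50,-131,24],"roll":35,"gripper":60},{"translation":[-50,-131,24],"roll":35,"gripper":60}]' >/dev/null
python3 -m creep '[{"translation":[0,0,0],"roll":35,"gripper":60},{"translation":[0,0,0],"roll":35,"gripper":60},{"translation":[0,0,0],"roll":35,"gripper":60},{"translation":[0,0,0],"roll":35,"gripper":60},{"translation":[0,0,0],"roll":35,"gripper":60}]' >/dev/null
python3 -m creep '[{"translation":[0,0,0],"roll":35,"gripper":60},{"translation":[0,0,0],"roll":35,"gripper":60},{"translation":[0,0,0],"roll":35,"gripper":60},{"translation":[0,0,0],"roll":35,"gripper":60},{"translation":[0,0,0],"roll":35,"gripper":60}]' >/dev/null
python3 -m creep '[{"translation":[0,0,0],"roll":35,"gripper":60},{"translation":[0,0,0],"roll":35,"gripper":60},{"translation":[0,0,0],"roll":35,"gripper":60},{"translation":[0,0,0],"roll":35,"gripper":60},{"translation":[0,0,0],"roll":35,"gripper":60}]' >/dev/null
python3 -m creep '[{"translation":[0,0,0],"roll":21.7,"gripper":60},{"translation":[0,0,0],"roll":21.7,"gripper":60},{"translation":[0,0,0],"roll":21.7,"gripper":60},{"translation":[0,0,0],"roll":21.7,"gripper":60}]' >/dev/null
python3 goto.py .435 -.171 .2 -90.7
python3 - <<'E'
from h import *
o=obs(); im=viewer.camera("wrist"); cv2.imwrite("pics/w1.png",im); c=cam("wrist",o)
M=R.from_euler("z",-.8,degrees=True).as_matrix()
for p in proj(c,np.array([(-165,0,44),(-65,0,44),(65,60,3),(65,-60,3),(-65,60,36),(-65,-60,36),(-112,12,44),(-112,-12,44)])/1000@M.T+[.547,-.1725,0]): cv2.drawMarker(im,tuple(p.round().astype(int).tolist()),(0,0,255),0,8)
cv2.imwrite("pics/w1m.png",im)
print([(d["bbox"],d["p"]) for d in viewer.recognise("wrist","pan")][:2])
E
```

```text
t 4.7 pos [ 0.4343 -0.1704  0.1997] A -90.78 shift [ 0.7  0.6 -0.3] len 1 roll -0.08 F [-0.1 -0.7 -0.5] w 0.0601 gf 0.0 q [-0.61  0.33  1.83  0.    0.99  0.97]
[([197.2, 4.3, 117.9, 214.6], 0.82)]
```

View pics/w1m.png

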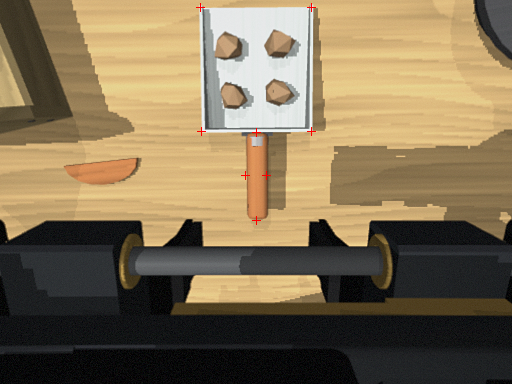

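```bash
python3 -m creep '[{"translation":[0.7,0.6,40],"roll":0,"gripper":60},{"translation":[0.7,0.6,80],"roll":0,"gripper":60},{"translation":[0.7,0.6,115],"roll":0,"gripper":60},{"translation":[0.7,0.6,145],"roll":0,"gripper":60},{"translation":[0.7,0.6,163],"roll":0,"gripper":60}]'
python3 -m creep '[{"translation":[0,0,0],"roll":0,"gripper":10},{"translation":[0,0,0],"roll":0,"gripper":10},{"translation":[0,0,0],"roll":0,"gripper":10},{"translation":[0,0,0],"roll":0,"gripper":10},{"translation":[0,0,0],"roll":0,"gripper":10}]' 60
python3 -m creep '[{"translation":[0,0,0],"roll":0,"gripper":10},{"translation":[0,0,-3],"roll":0,"gripper":10},{"translation":[0,0,-7],"roll":0,"gripper":10},{"translation":[0,0,-11],"roll":0,"gripper":10},{"translation":[0,0,-15],"roll":0,"gripper":10}]' 60
python3 - <<'E'
from h import *
o=obs(); print(o["position"],o["ft_force"],o["moment"],o["grip_width"])
im=viewer.camera("wrist"); cv2.imwrite("pics/w2.png",im); c=cam("wrist",o)
for th in(0,10,20):
  M=R.from_euler("zy",[-.8,th],degrees=True).as_matrix(); g=np.array([-112,0,36])/1000
  P=(np.array([(-65,0,44),(65,60,12),(65,-60,12),(65,60,0),(65,-60,0),(-65,60,36),(-65,-60,36)])/1000-g)@M.T+o["position"]
  for p in proj(c,P): cv2.drawMarker(im,tuple(p.round().astype(int).tolist()),[(0,0,255),(0,255,0),(255,0,0)][th//10],0,8)
cv2.imwrite("pics/w2m.png",im)
E
```

```text
time: 5.22
position: [0.4337, -0.1701, 0.0339]
tool_rot: [1.0, -0.004, -0.002, -0.001]
ft_force: [-0.4, -0.2, 0.2]
grip_width: 0.0604
grip_force: 0.0
time: 5.63
position: [0.4359, -0.1715, 0.038]
tool_rot: [1.0, -0.005, 0.001, 0.001]
ft_force: [0.4, -0.6, 0.2]
grip_width: 0.0344
grip_force: 0.0
time: 6.05
position: [0.435, -0.171, 0.0522]
tool_rot: [1.0, -0.006, 0.0, 0.0]
ft_force: [-0.0, -0.9, 0.0]
grip_width: 0.0113
grip_force: 0.0
[ 0.43504407 -0.1709783   0.05222117] [-0.00959295 -0.85339982  0.00211972] [-0.05674648  0.15946701  0.00458736] 0.011340574043314353
```

View pics/w2m.png

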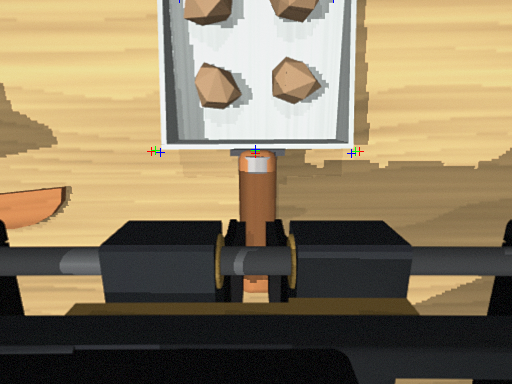

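```bash
python3 -m creep '[{"translation":[0,0,0],"roll":0,"gripper":60},{"translation":[0,0,0],"roll":0,"gripper":60},{"translation":[0,0,0],"roll":0,"gripper":60},{"translation":[0,0,0],"roll":0,"gripper":60},{"translation":[0,0,0],"roll":0,"gripper":60}]'
python3 -m creep '[{"translation":[0,0,0],"roll":0,"gripper":60},{"translation":[0,0,0],"roll":0,"gripper":60},{"translation":[0,0,0],"roll":0,"gripper":60},{"translation":[0,0,0],"roll":0,"gripper":60},{"translation":[0,0,0],"roll":0,"gripper":60}]'
python3 - <<'E'
from h import *
o=obs(); print(o["position"],o["ft_force"],o["moment"],o["grip_width"])
im=viewer.camera("wrist"); cv2.imwrite("pics/w3.png",im); c=cam("wrist",o)
M=R.from_euler("z",-.8,degrees=True).as_matrix()
P=np.array([(-165,0,44),(-65,0,44),(-65,60,36),(-65,-60,36),(-112,12,33),(-112,-12,33)])/1000@M.T+[.547,-.1725,0]
for p in proj(c,P): cv2.drawMarker(im,tuple(p.round().astype(int).tolist()),(0,0,255),0,8)
cv2.imwrite("pics/w3m.png",im)
E
```

```text
time: 6.52
position: [0.4347, -0.1708, 0.0514]
tool_rot: [1.0, -0.006, -0.0, -0.0]
ft_force: [0.2, 0.1, 0.3]
grip_width: 0.0364
grip_force: 0.0
time: 6.93
position: [0.4349, -0.1709, 0.0515]
tool_rot: [1.0, -0.006, -0.0, -0.0]
ft_force: [0.3, -0.1, -1.0]
grip_width: 0.0588
grip_force: 0.0
[ 0.43488711 -0.17088817  0.05152419] [ 0.29144514 -0.10380278 -0.95749663] [-0.05446886  0.11609194  0.03970476] 0.058793376892273326
```

View pics/w3m.png

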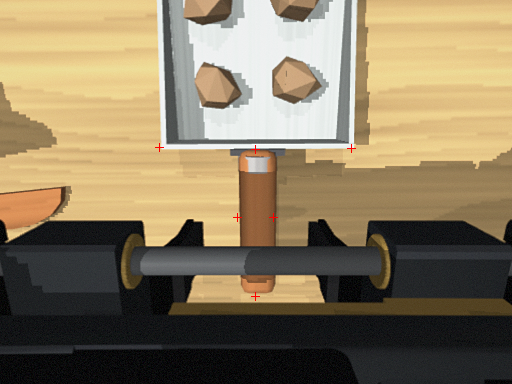

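```bash
python3 -m creep '[{"translation":[0,0.5,5],"roll":0,"gripper":40},{"translation":[0,0.5,10],"roll":0,"gripper":36},{"translation":[0,0.5,15],"roll":0,"gripper":36},{"translation":[0,0.5,15],"roll":0,"gripper":36},{"translation":[0,0.5,15],"roll":0,"gripper":10}]'
python3 -m creep '[{"translation":[0,0,0],"roll":0,"gripper":10},{"translation":[0,0,0],"roll":0,"gripper":10},{"translation":[0,0,0],"roll":0,"gripper":10},{"translation":[0,0,0],"roll":0,"gripper":10},{"translation":[0,0,0],"roll":0,"gripper":10}]' 60
python3 -m creep '[{"translation":[0,0,0],"roll":0,"gripper":10},{"translation":[0,0,0],"roll":0,"gripper":10},{"translation":[0,0,0],"roll":0,"gripper":10}]' 60
```

```text
time: 7.4
position: [0.4345, -0.1711, 0.036]
tool_rot: [1.0, -0.006, -0.001, -0.0]
ft_force: [-0.4, 0.4, 0.5]
grip_width: 0.0358
grip_force: 0.0
time: 7.82
position: [0.435, -0.1714, 0.0367]
tool_rot: [1.0, -0.006, 0.0, 0.0]
ft_force: [-0.1, -0.2, 0.8]
grip_width: 0.0113
grip_force: 0.0
time: 8.07
position: [0.4349, -0.1714, 0.0366]
tool_rot: [1.0, -0.006, 0.0, 0.0]
ft_force: [0.8, 0.5, -0.2]
grip_width: 0.0107
grip_force: 0.0
```

```bash
python3 - <<'E'
from h import *
o=obs(); print(o["position"],o["ft_force"],o["grip_width"],o["grip_force"])
im=viewer.camera("wrist"); c=cam("wrist",o)
for p in proj(c,np.array([o["position"],o["position"]-[0,0,.019]])): print(p); cv2.drawMarker(im,tuple(p.round().astype(int).tolist()),(0,0,255),0,8)
s=viewer.camera("scene"); p=proj(cam("scene"),o["position"])[0]; print(p)
u,v=p.astype(int); cr=cv2.resize(s[v-45:v+60,u-50:u+50],None,fx=3.6,fy=3.6,interpolation=2)
w=cv2.resize(im,None,fx=.85,fy=.85); H=max(w.shape[0],cr.shape[0])
pad=lambda a:cv2.copyMakeBorder(a,0,H-a.shape[0],0,0,0)
cv2.imwrite("pics/c4.png",np.hstack([pad(w),pad(cr)])[:, :800])
E
```

```text
[ 0.43490903 -0.17140402  0.0365964 ] [ 0.83964516  0.54330872 -0.18414076] 0.010677220867761609 0.0
[254.87663364 227.57460541]
[254.92983847 217.17664004]
[188.51384247 172.70377041]
```

View pics/c4.png

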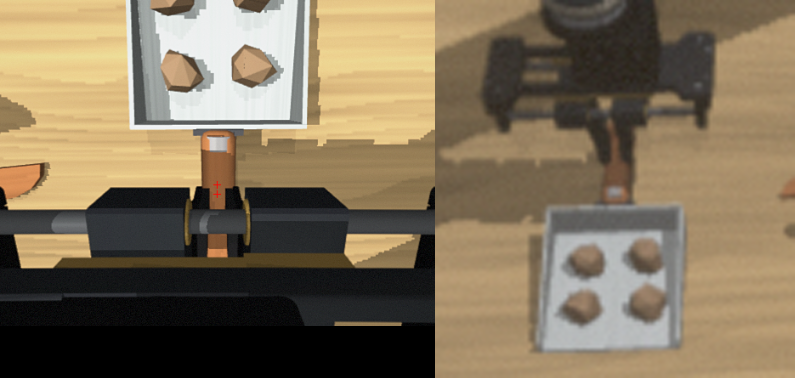

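```bash
python3 -m creep '[{"translation":[0,0,0],"roll":0,"gripper":0},{"translation":[0,0,0],"roll":0,"gripper":0},{"translation":[0,0,0],"roll":0,"gripper":0},{"translation":[0,0,0],"roll":0,"gripper":0},{"translation":[0,0,0],"roll":0,"gripper":0}]' 60
```

```text
time: 8.58
position: [0.4349, -0.1714, 0.0365]
tool_rot: [1.0, -0.006, -0.0, -0.0]
ft_force: [-0.3, 0.5, 0.6]
grip_width: 0.0006
grip_force: 0.0
```

```bash
python3 - <<'E'
from h import *
o=obs(); 
im=viewer.camera("wrist"); c=cam("wrist",o); cv2.imwrite("pics/w5.png",im)
w3=cv2.imread("pics/w3.png"); o3=dict(o); o3["position"]=np.array([.43489,-.17089,.05152]); c3=cam("wrist",o3)
for dz in(-.019,0,.02):
  for dx in (-.0095,.0095): print(dz,dx,proj(c3,np.array([o3["position"]+[dx,s*.0294,dz] for s in(-1,1)])).round(1).tolist())
for r in(215,220,225,230,235,240,245): print(r,"".join("#" if v<45 else("o" if b[2]>b[0]*2.0 else ".") for v,b in zip(w3[r,180:332].max(axis=1),w3[r,180:332].astype(int))))
for r in range(150,300,6): print(r,"".join("#" if b.max()<45 else("o" if b[2]>b[0]*2.0 else ".") for b in im[r,215:300].astype(int)))
E
python3 -m creep '[{"translation":[0,0,4],"roll":0,"gripper":0}]'|grep -A1 -E "pos|ft"
python3 -m creep '[{"translation":[0,0,3],"roll":0,"gripper":0}]'|grep -E "pos|ft"
python3 -m creep '[{"translation":[0,0,0],"roll":0,"gripper":0}]'|grep -E "pos|ft"
```

```text
-0.019 -0.0095 [[298.2, 229.9], [212.0, 230.8]]
-0.019 0.0095 [[298.9, 203.3], [210.7, 204.2]]
0 -0.0095 [[302.3, 241.4], [207.9, 242.3]]
0 0.0095 [[303.2, 212.4], [206.3, 213.4]]
0.02 -0.0095 [[307.6, 256.2], [202.5, 257.2]]
0.02 0.0095 [[308.7, 224.3], [200.6, 225.4]]
215 ............................................................oooooooooooooooooooooooooooooooooooo........................................................
220 .......######...............................................oooooooooooooooooooooooooooooooooooo..........................................######........
225 ....##################......................................oooooooooooooooooooooooooooooooooooo.................................###################....
230 .######################.....................................oooooooooooooooooooooooooooooooooooo.................................######################.
235 #######################.....................................oooooooooooooooooooooooooooooooooooo................................########################
240 #######################.................
[... 2062 characters left out ...]
#######
270 ............#########oooo...............................oooo.##.#..###.##########.#.#
276 ............########.oooooo############..o#############ooooo.##.###.##..###.#.#..####
282 ............#########ooooo.############...#############ooooo.############.##.##.####.
288 .............#########ooo###############..###############oo.###############.####.###.
294 #######################################.oo#############################.##########.##
position: [0.4353, -0.1717, 0.0329]
tool_rot: [1.0, -0.006, 0.001, 0.0]
ft_force: [-0.4, 0.9, -0.4]
grip_width: 0.0003
position: [0.435, -0.1714, 0.0294]
ft_force: [0.0, -0.1, 5.3]
position: [0.4348, -0.1714, 0.0291]
ft_force: [0.8, 1.2, 3.2]
```

```bash
python3 -m creep '[{"translation":[0,0,-6],"roll":0,"gripper":50},{"translation":[0,0,-6],"roll":0,"gripper":50},{"translation":[0,0,-6],"roll":0,"gripper":50},{"translation":[0,0,-6],"roll":0,"gripper":50},{"translation":[0,0,-6],"roll":0,"gripper":50}]' >/dev/null
python3 -m creep '[{"translation":[0,0,0],"roll":0,"gripper":50},{"translation":[0,0,0],"roll":0,"gripper":50},{"translation":[0,0,0],"roll":0,"gripper":50},{"translation":[0,0,0],"roll":0,"gripper":50},{"translation":[0,0,0],"roll":0,"gripper":50}]' | grep -E "pos|ft|wid"
python3 -m creep '[{"translation":[0,0,8],"roll":0,"gripper":50},{"translation":[0,0,14],"roll":0,"gripper":50},{"translation":[0,0,18],"roll":0,"gripper":50}]'| grep -E "pos|ft|wid"
python3 -m creep '[{"translation":[0,0,5],"roll":0,"gripper":50},{"translation":[0,0,8],"roll":0,"gripper":50}]'| grep -E "pos|ft|wid"
python3 -m creep '[{"translation":[0,0,4],"roll":0,"gripper":50},{"translation":[0,0,6],"roll":0,"gripper":50}]'| grep -E "pos|ft|wid"
```

```text
position: [0.4349, -0.1714, 0.0355]
ft_force: [-0.2, 0.4, -1.0]
grip_width: 0.0494
position: [0.4345, -0.1712, 0.0166]
ft_force: [-0.6, 0.9, -0.1]
grip_width: 0.0499
position: [0.4345, -0.1712, 0.0086]
ft_force: [-0.4, 0.7, 0.1]
grip_width: 0.0501
position: [0.4347, -0.1713, 0.0029]
ft_force: [0.2, 0.2, -0.1]
grip_width: 0.0498
```

```bash
python3 -m creep '[{"translation":[0,0,0],"roll":0,"gripper":10},{"translation":[0,0,0],"roll":0,"gripper":10},{"translation":[0,0,0],"roll":0,"gripper":10},{"translation":[0,0,0],"roll":0,"gripper":10},{"translation":[0,0,0],"roll":0,"gripper":10}]' 60 | grep -E "pos|ft|wid|grip_f"
python3 -m creep '[{"translation":[0,0,0],"roll":0,"gripper":10},{"translation":[0,0,0],"roll":0,"gripper":10},{"translation":[0,0,0],"roll":0,"gripper":10},{"translation":[0,0,0],"roll":0,"gripper":10}]' 60 | grep -E "pos|ft|wid|grip_f"
```

```text
position: [0.435, -0.1715, 0.0038]
ft_force: [-0.5, -1.1, 0.8]
grip_width: 0.0242
grip_force: 0.4
position: [0.435, -0.1715, 0.0038]
ft_force: [-1.6, -0.4, 2.0]
grip_width: 0.0235
grip_force: 60.0
```

```bash
python3 - <<'E'
from h import *
cv2.imwrite("pics/g0.png",viewer.camera("wrist"))
E
python3 -m creep '[{"translation":[0,0,-3],"roll":0,"gripper":10},{"translation":[0,0,-8],"roll":0,"gripper":10},{"translation":[0,0,-14],"roll":0,"gripper":10},{"translation":[0,0,-20],"roll":0,"gripper":10},{"translation":[0,0,-25],"roll":0,"gripper":10}]' 60 | grep -E "pos|ft|wid|grip_f"
python3 - <<'E'
from h import *
a=cv2.imread("pics/g0.png",0); o=obs(); print(o["ft_force"],o["moment"]); im=viewer.camera("wrist"); cv2.imwrite("pics/g1.png",im); b=cv2.cvtColor(im,6)
p=cv2.goodFeaturesToTrack(a[:215,175:345],30,.05,8)+np.float32([175,0])
q,s,_=cv2.calcOpticalFlowPyrLK(a,b,p,None)
for x,y in zip(p[s==1],q[s==1]): print(x.round(),(y-x).round(1))
E
```

```text
position: [0.4347, -0.1712, 0.0291]
ft_force: [-0.7, 0.0, -2.7]
grip_width: 0.0236
grip_force: 60.0
[-0.69068998  0.01212011 -2.69320902] [-0.10082228  0.50896195 -0.05776731]
[191. 145.] [1.1 0. ]
[335.  93.] [ 1.8 -1.1]
[184. 106.] [0.6 0.5]
[220. 162.] [0.2 0. ]
[326.  97.] [ 2.3 -1.7]
[324.  53.] [1.2 1.8]
[216. 186.] [24.7 -4.1]
[230. 104.] [-0.3  0.8]
[341.  84.] [-0.3  0.9]
[209.   3.] [-10.4  -1.6]
[204.  55.] [1. 1.]
[339.  67.] [0.6 1.9]
[316. 162.] [37.9 -0. ]
[246.  97.] [-2.5  1.4]
[206. 188.] [25.  13.5]
[294.  40.] [-0.4  0.7]
[335.  59.] [0.9 1.7]
[231.  62.] [1.2 2.1]
[317. 172.] [43.5  2.1]
[187. 115.] [-1.4  0.3]
[248.  82.] [-2.4 -3.2]
[205. 175.] [25.3 16.3]
[225.   2.] [ 2.2 -1. ]
[237.  69.] [1.5 2.2]
[187.  47.] [0.2 0.7]
[277.  91.] [-0.2  0.4]
[213.  54.] [0.9 1.3]
[218. 170.] [0.4 0.3]
[275.  59.] [-0.1  0.3]
[215.  98.] [0.1 0.5]
```

```bash
python3 -m creep '[{"translation":[0,0,-10],"roll":0,"gripper":10},{"translation":[0,0,-25],"roll":0,"gripper":10},{"translation":[0,0,-45],"roll":0,"gripper":10},{"translation":[0,0,-60],"roll":-1,"gripper":10},{"translation":[0,0,-71],"roll":-3.2,"gripper":10}]' 60 >/dev/null
python3 -m creep '[{"translation":[0,0,0],"roll":-4,"gripper":10},{"translation":[0,0,0],"roll":-9,"gripper":10},{"translation":[0,0,0],"roll":-14,"gripper":10},{"translation":[0,0,0],"roll":-19,"gripper":10},{"translation":[0,0,0],"roll":-24,"gripper":10}]' 60 >/dev/null
python3 -m creep '[{"translation":[0,0,0],"roll":-5,"gripper":10},{"translation":[0,0,0],"roll":-10,"gripper":10},{"translation":[0,0,0],"roll":-15,"gripper":10},{"translation":[0,0,0],"roll":-20,"gripper":10},{"translation":[0,0,0],"roll":-25,"gripper":10}]' 60 >/dev/null
python3 -m creep '[{"translation":[0,0,0],"roll":-5,"gripper":10},{"translation":[0,0,0],"roll":-10,"gripper":10},{"translation":[0,0,0],"roll":-15,"gripper":10},{"translation":[0,0,0],"roll":-20,"gripper":10},{"translation":[0,0,0],"roll":-25,"gripper":10}]' 60 >/dev/null
python3 -m creep '[{"translation":[0,0,0],"roll":-5,"gripper":10},{"translation":[0,0,0],"roll":-10,"gripper":10},{"translation":[0,0,0],"roll":-15,"gripper":10},{"translation":[0,0,0],"roll":-20,"gripper":10},{"translation":[0,0,0],"roll":-23.6,"gripper":10}]' 60 | grep grip
python3 goto.py .6274 -.1268 .100 10.1
```

```text
grip_width: 0.0235
grip_force: 60.0
t 13.65 pos [ 0.4352 -0.1717  0.0999] A 10.39 shift [9.500e+00 1.972e+02 1.000e-01] len 197 roll 0.29 F [-0.9  0.  -3.8] w 0.0235 gf 60.0 q [-0.62  0.5   1.92 -0.    0.72 -0.8 ]
```

```bash
python3 -m creep '[{"translation":[0,12,0],"roll":0.1,"gripper":10},{"translation":[1,36,0],"roll":0.3,"gripper":10},{"translation":[3,64,0],"roll":0.3,"gripper":10},{"translation":[5,94,0],"roll":0.3,"gripper":10},{"translation":[6,124,0],"roll":0.3,"gripper":10}]' 60 >/dev/null
python3 -m creep '[{"translation":[1,28,0],"roll":0,"gripper":10},{"translation":[2,50,0],"roll":0,"gripper":10},{"translation":[3,65,0],"roll":0,"gripper":10},{"translation":[3.5,73,0],"roll":0,"gripper":10},{"translation":[3.5,73,0],"roll":0,"gripper":10}]' 60 >/dev/null
python3 goto.py .6167 -.0668 .085 10.1
python3 - <<'E'
from h import *
o=obs(); t=viewer.camera("top"); s=viewer.camera("scene"); w=viewer.camera("wrist")
for n,i in(("t",t),("s",s),("w",w)): cv2.imwrite(f"pics/pre_{n}.png",i)
print([(d["bbox"],d["p"]) for d in viewer.recognise("top","lump1")][:5])
# caddy wall points in the wrist view, tool z/x; pan model with tilt
c=np.array([.58,.139,0]); a=np.radians(10.1); B=np.array([[np.cos(a),-np.sin(a),0],[np.sin(a),np.cos(a),0],[0,0,1]])
cw=[(-88,-67,60),(88,-67,60),(88,-12,179),(-88,-12,179),(-88,12,179),(88,12,179)]
g=np.array([-112,0,37]);pp=np.array([(65,60,3),(65,-60,3),(-65,60,36),(-65,-60,36)])
G=o["position"]+[0,0,.034]; M=R.from_euler("z",100.1,degrees=True).as_matrix()
for im,cc in((t,cam("top")),(s,cam("scene")),(w,cam("wrist",o))):
  for P,col in((np.array(cw)/1000@B.T+c,(0,255,0)),((pp-g)/1000@M.T+G,(0,0,255))):
    for p in proj(cc,P):
      if abs(p).max()<600: cv2.drawMarker(im,tuple(p.round().astype(int).tolist()),col,0,5)
f=lambda i,y0,y1,x0,x1,k:cv2.resize(i[y0:y1,x0:x1],None,fx=k,fy=k,interpolation=2)
A=f(t,150,260,180,310,3);Bb=f(s,130,240,190,340,2.6)[:330]
top=np.hstack([A,Bb[:,:390]]); 
ww=cv2.resize(w[:250],None,fx=1,fy=1); 
out=np.zeros((600,800,3),np.uint8); out[:min(330,top.shape[0],Bb.shape[0]),:top.shape[1]]=top[:330]; out[335:585,:512]=ww
cv2.imwrite("pics/pre.png",out)
E
```

```text
t 14.4833 pos [ 0.6295 -0.127   0.0994] A 9.86 shift [61.6 -2.4 14.4] len 63 roll -0.24 F [-1.1 -1.1 -4. ] w 0.0238 gf 60.0 q [-0.37  0.68  1.48  0.    0.98 -0.55]
[([268.0, 186.4, 9.4, 12.2], 0.64), ([270.1, 204.1, 12.8, 10.3], 0.5), ([258.7, 205.9, 6.8, 12.6], 0.44)]Traceback (most recent call last):
  File "<stdin>", line 16, in <module>
    return _nx.concatenate(arrs, 1, dtype=dtype, casting=casting)
           ~~~~~~~~~~~~~~~^^^^^^^^^^^^^^^^^^^^^^^^^^^^^^^^^^^^^^^
ValueError: all the input array dimensions except for the concatenation axis must match exactly, but along dimension 0, the array at index 0 has size 330 and the array at index 1 has size 286
```

```bash
python3 - <<'E'
from h import *
o=obs(); t,s,w=[cv2.imread(f"pics/pre_{n}.png") for n in "tsw"]
c=np.array([.58,.139,0]); a=np.radians(10.1); B=R.from_euler("z",a).as_matrix()
cw=[(-88,-67,60),(88,-67,60),(88,-12,179),(-88,-12,179),(-88,12,179),(88,12,179)]
g=np.array([-112,0,37]);pp=np.array([(65,60,3),(65,-60,3),(-65,60,36),(-65,-60,36)])
G=o["position"]+[0,0,.034]; M=R.from_euler("z",100.0,degrees=True).as_matrix()
for im,cc in((t,cam("top")),(s,cam("scene")),(w,cam("wrist",o))):
  for P,col in((np.array(cw)/1000@B.T+c,(0,255,0)),((pp-g)/1000@M.T+G,(0,0,255))):
    for p in proj(cc,P):
      if abs(p).max()<600: cv2.drawMarker(im,tuple(p.round().astype(int).tolist()),col,0,5)
f=lambda i,y0,y1,x0,x1,k:cv2.resize(i[y0:y1,x0:x1],None,fx=k,fy=k,interpolation=2)
out=np.zeros((600,800,3),np.uint8); out[:330,:390]=f(t,150,260,180,310,3); out[:330,400:790]=f(s,130,240,200,330,3); out[340:590,:512]=w[:250]
cv2.imwrite("pics/pre.png",out)
E
```

```text
(no output)
```

View pics/pre.png

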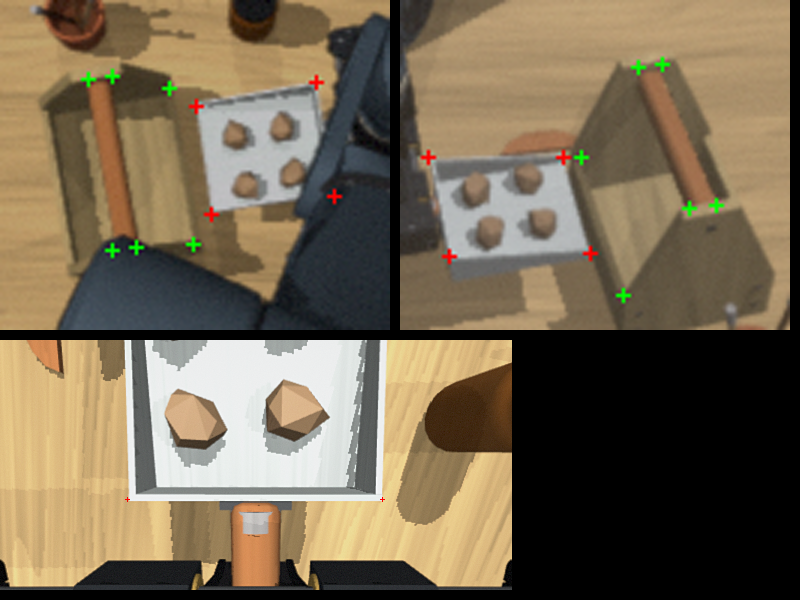

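```bash
cat > tilt.py <<'E'
from h import *
o=obs(); w=viewer.camera("wrist"); c=cam("wrist",o); M=R.from_quat(o["tool_rot"]).as_matrix()
G=o["position"]; z0=.034
# sat profile along handle column: first row (from bottom up) where it stops being orange for good = back wall top
hsv=cv2.cvtColor(w,cv2.COLOR_BGR2HSV).astype(int); col=hsv[:225,236:252,1].mean(axis=1); val=hsv[:225,236:252,2].mean(axis=1)
print("t",round(o["time"],2),"z",o["position"].round(4),"F",o["ft_force"].round(1),"M",o["moment"].round(2),"w",round(o["grip_width"],4),"gf",round(o["grip_force"],1))
print("sat rows/6",[int(x) for x in col[::6]])
for th in(0,10,20,30,40,50):
  p=R.from_euler("y",th,degrees=True).apply(np.array([47,0,-1])/1000)
  # tool x = mouth direction, tool z down
  P=M@np.array([p[0],0.0,-p[2]])+G+[0,0,z0]; print(th,proj(c,P)[0].round(0),end=" ")
print()
E
python3 tilt.py
python3 -m creep '[{"translation":[12,0,0],"roll":0,"gripper":10},{"translation":[28,-1,0],"roll":0,"gripper":10},{"translation":[44,-2,0],"roll":0,"gripper":10},{"translation":[56,-2,0],"roll":0,"gripper":10},{"translation":[61,-2,0],"roll":-0.2,"gripper":10}]' 60 >/dev/null
python3 -m creep '[{"translation":[0,0,6],"roll":0,"gripper":10},{"translation":[0,0,14],"roll":0,"gripper":10},{"translation":[0,0,22],"roll":0,"gripper":10},{"translation":[0,0,28],"roll":0,"gripper":10},{"translation":[0,0,31],"roll":0,"gripper":10}]' 60 | grep ft
python3 -m creep '[{"translation":[0,0,1],"roll":0,"gripper":10},{"translation":[0,0,2],"roll":0,"gripper":10}]' 60 | grep ft
python3 tilt.py
```

```text
t 14.68 z [ 0.6257 -0.1276  0.0992] F [-0.5 -0.4 -3.6] M [-0.41 -0.03  0.02] w 0.0237 gf 60.0
sat rows/6 [2, 1, 2, 1, 1, 2, 2, 2, 2, 2, 2, 2, 3, 3, 3, 3, 3, 3, 3, 4, 4, 4, 4, 4, 4, 8, 3, 50, 152, 44, 70, 70, 68, 152, 153, 153, 152, 152]
0 [255. 159.] 10 [255. 158.] 20 [255. 161.] 30 [255. 165.] 40 [255. 171.] 50 [255. 179.] 
ft_force: [-0.6, -0.4, -3.8]
ft_force: [0.3, 0.6, -4.9]
t 15.73 z [ 0.6148 -0.0684  0.066 ] F [ 0.3  0.6 -4.9] M [-0.41 -0.06  0.06] w 0.0237 gf 60.0
sat rows/6 [1, 1, 1, 1, 2, 2, 2, 1, 2, 2, 2, 2, 4, 3, 3, 3, 3, 3, 3, 3, 4, 4, 4, 5, 4, 8, 3, 50, 152, 46, 70, 70, 69, 152, 152, 153, 152, 153]
0 [255. 159.] 10 [255. 159.] 20 [255. 161.] 30 [255. 165.] 40 [255. 171.] 50 [255. 179.]
```

```bash
python3 -m creep '[{"translation":[0,0,1],"roll":0,"gripper":10},{"translation":[0,0,2],"roll":0,"gripper":10},{"translation":[0,0,2],"roll":0,"gripper":10}]' 20
python3 tilt.py | head -1
python3 -m creep '[{"translation":[0,0,0],"roll":0,"gripper":10},{"translation":[0,0,0],"roll":0,"gripper":10}]' 8 | grep -E "ft|grip"
python3 tilt.py | head -1
```

```text
time: 16.03
position: [0.6153, -0.0684, 0.0652]
tool_rot: [0.642, 0.766, 0.0, 0.001]
ft_force: [-0.3, -0.8, 0.4]
grip_width: 0.0241
grip_force: 20.0
t 16.03 z [ 0.6153 -0.0684  0.0652] F [-0.3 -0.8  0.4] M [-0.16  0.2   0.01] w 0.0241 gf 20.0
ft_force: [-1.0, -1.7, -0.1]
grip_width: 0.0244
grip_force: 8.0
t 16.25 z [ 0.6153 -0.0683  0.0651] F [-1.  -1.7 -0.1] M [-0.27  0.07  0.08] w 0.0244 gf 8.0
```

```bash
cat > wid.py <<'E'
from h import *
o=obs(); w=viewer.camera("wrist"); c=cam("wrist",o); M=R.from_quat(o["tool_rot"]).as_matrix(); G=o["position"]+[0,0,.034]
s=cv2.cvtColor(w,cv2.COLOR_BGR2HSV)[...,1]; v=w.max(axis=2)
for r in(145,152,158,164,170):
  m=np.where((s[r]<30)&(v[r]>110))[0]; print(r,m.min() if len(m) else None,m.max() if len(m) else None,end="; ")
print("\npred",end=" ")
for th in(0,10,20,30,40,50):
  q=[]
  for y in(60,-60):
    p=R.from_euler("y",th,degrees=True).apply(np.array([47,y,-1])/1000); q.append(proj(c,M@np.array([p[0],-p[1],-p[2]])+G)[0].round(0).tolist())
  print(th,q,end=" ")
print("\nF",o["ft_force"].round(1),"M",o["moment"].round(2),o["position"].round(4),"t",o["time"])
print("lumps scene",[(np.round(d["bbox"]).astype(int).tolist(),round(d["p"],2)) for d in (viewer.camera("scene"),viewer.recognise("scene","lump1"))[1]][:6])
E
python3 wid.py
python3 -m creep '[{"translation":[4,0,-12],"roll":0,"gripper":10},{"translation":[8.6,0,-24],"roll":0,"gripper":10},{"translation":[12,0,-31],"roll":0,"gripper":10},{"translation":[14,0,-35],"roll":0,"gripper":10}]' 8 | grep -E "ft|grip|pos"
python3 wid.py
```

```text
145 129 381; 152 129 381; 158 129 381; 164 None None; 170 None None; 
pred 0 [[128.0, 159.0], [383.0, 159.0]] 10 [[134.0, 158.0], [376.0, 159.0]] 20 [[141.0, 161.0], [370.0, 161.0]] 30 [[146.0, 165.0], [364.0, 165.0]] 40 [[151.0, 171.0], [359.0, 171.0]] 50 [[155.0, 179.0], [355.0, 179.0]] 
F [-0.1 -1.3 -1.1] M [-0.29  0.08  0.05] [ 0.6153 -0.0682  0.065 ] t 16.3
lumps scene [([233, 244, 18, 35], 0.63), ([246, 203, 9, 11], 0.47), ([240, 193, 10, 8], 0.4), ([262, 200, 11, 13], 0.37)]
position: [0.6125, -0.0531, 0.1014]
ft_force: [-1.0, 0.0, -1.3]
grip_width: 0.024
grip_force: 8.0
145 140 369; 152 139 370; 158 139 362; 164 None None; 170 244 266; 
pred 0 [[128.0, 159.0], [383.0, 159.0]] 10 [[134.0, 158.0], [376.0, 159.0]] 20 [[141.0, 161.0], [370.0, 161.0]] 30 [[146.0, 165.0], [364.0, 165.0]] 40 [[151.0, 171.0], [359.0, 171.0]] 50 [[155.0, 179.0], [355.0, 179.0]] 
F [-1.   0.  -1.3] M [-0.13  0.06  0.17] [ 0.6125 -0.0531  0.1014] t 16.7833
lumps scene [([243, 189, 10, 6], 0.66), ([259, 185, 5, 10], 0.65)]
```

```bash
python3 -m creep '[{"translation":[7,0,-11],"roll":0,"gripper":10},{"translation":[15,0,-21],"roll":0,"gripper":10},{"translation":[23.5,0,-31],"roll":0,"gripper":10},{"translation":[33,0,-40],"roll":0,"gripper":10},{"translation":[43,0,-47.6],"roll":0,"gripper":10}]' 8 | grep -E "ft|grip|pos"
python3 wid.py
python3 -m creep '[{"translation":[5,0,-3.5],"roll":0,"gripper":10},{"translation":[11,0,-7],"roll":0,"gripper":10},{"translation":[16,0,-10],"roll":0,"gripper":10},{"translation":[22,0,-13],"roll":0,"gripper":10},{"translation":[22,0,-13],"roll":0,"gripper":10}]' 8 | grep -E "ft|grip|pos"
python3 wid.py
python3 - <<'E'
from h import *
for n in("top","scene"):
  viewer.camera(n); print(n,[(np.round(d["bbox"]).astype(int).tolist(),round(d["p"],2)) for d in viewer.recognise(n,"lump1")][:6],[(np.round(d["bbox"]).astype(int).tolist(),round(d["p"],2)) for d in viewer.recognise(n,"caddy")][:2])
E
```

```text
position: [0.6048, -0.0107, 0.1486]
ft_force: [0.3, -1.1, -2.0]
grip_width: 0.024
grip_force: 8.0
145 158 352; 152 156 354; 158 155 355; 164 153 357; 170 155 355; 
pred 0 [[128.0, 159.0], [383.0, 159.0]] 10 [[134.0, 158.0], [376.0, 159.0]] 20 [[141.0, 161.0], [370.0, 161.0]] 30 [[146.0, 165.0], [364.0, 165.0]] 40 [[151.0, 171.0], [359.0, 171.0]] 50 [[155.0, 179.0], [355.0, 179.0]] 
F [ 0.3 -1.1 -2. ] M [-0.14  0.08  0.08] [ 0.6048 -0.0107  0.1486] t 17.35
lumps scene [([223, 173, 58, 52], 0.52), ([277, 193, 5, 5], 0.5), ([266, 191, 10, 7], 0.49), ([271, 204, 8, 11], 0.47)]
position: [0.6009, 0.011, 0.1606]
ft_force: [0.2, -0.6, -2.2]
grip_width: 0.0238
grip_force: 8.0
145 167 343; 152 164 346; 158 162 348; 164 160 504; 170 157 507; 
pred 0 [[128.0, 159.0], [382.0, 159.0]] 10 [[134.0, 158.0], [376.0, 158.0]] 20 [[141.0, 160.0], [370.0, 161.0]] 30 [[146.0, 165.0], [364.0, 165.0]] 40 [[151.0, 171.0], [359.0, 171.0]] 50 [[155.0, 179.0], [355.0, 179.0]] 
F [ 0.2 -0.6 -2.2] M [-0.11  0.06  0.02] [0.6009 0.011  0.1606] t 17.9167
lumps scene [([275, 197, 8, 7], 0.53)]
top [([205, 216, 6, 14], 0.61), ([220, 200, 7, 9], 0.51)] [([194, 170, 43, 71], 0.7)]
scene [([230, 172, 53, 53], 0.3)] [([267, 148, 62, 95], 0.71)]
```

```bash
python3 - <<'E'
from h import *
w=viewer.camera("wrist"); cv2.imwrite("pics/d_w.png",w); b=w[:160,185:325].astype(int); m=(b[...,2]>b[...,0]*1.3)&(b[...,2]>60)
print("brown px in pan",m.sum(),m.any(axis=1).nonzero()[0][[0,-1]] if m.any() else "")
n,_,st,_=cv2.connectedComponentsWithStats(m.astype(np.uint8)); print(st[1:][st[1:,4]>30])
E
python3 -m creep '[{"translation":[0,0,0],"roll":0,"gripper":10},{"translation":[0,0,0],"roll":0,"gripper":10},{"translation":[-4,0,-5],"roll":0,"gripper":10},{"translation":[-12,0,-15],"roll":0,"gripper":10},{"translation":[-22,0,-28],"roll":0,"gripper":10}]' 60 | grep -E "ft|grip|pos"
python3 -m creep '[{"translation":[-12,0,-15],"roll":0,"gripper":10},{"translation":[-26,0,-32],"roll":0,"gripper":10},{"translation":[-42,0,-45],"roll":0,"gripper":10},{"translation":[-58,0,-50],"roll":0,"gripper":10},{"translation":[-70,0,-50],"roll":0,"gripper":10}]' 60 | grep -E "ft|grip|pos"
python3 wid.py
python3 - <<'E'
from h import *
w=viewer.camera("wrist"); cv2.imwrite("pics/e_w.png",w)
s=viewer.camera("scene"); cv2.imwrite("pics/e_s.png",s)
t=viewer.camera("top"); cv2.imwrite("pics/e_t.png",t)
f=lambda i,y0,y1,x0,x1,k:cv2.resize(i[y0:y1,x0:x1],None,fx=k,fy=k,interpolation=2)
out=np.zeros((600,800,3),np.uint8); out[:330,:390]=f(t,150,260,180,310,3); out[:330,400:790]=f(s,130,240,220,350,3); out[340:590,:512]=w[:250]
cv2.imwrite("pics/post.png",out)
E
```

```text
brown px in pan 11942 [ 0 88]
[[    0     0   140    89 11942]]
position: [0.6043, -0.0124, 0.1882]
ft_force: [0.5, 0.4, -2.7]
grip_width: 0.0235
grip_force: 60.0
position: [0.6187, -0.0837, 0.2407]
ft_force: [-0.1, -0.1, -1.9]
grip_width: 0.0234
grip_force: 60.0
145 167 511; 152 165 511; 158 162 511; 164 160 511; 170 158 511; 
pred 0 [[128.0, 159.0], [383.0, 160.0]] 10 [[135.0, 159.0], [376.0, 159.0]] 20 [[141.0, 161.0], [370.0, 161.0]] 30 [[146.0, 165.0], [364.0, 165.0]] 40 [[151.0, 171.0], [360.0, 172.0]] 50 [[155.0, 179.0], [356.0, 179.0]] 
F [-0.1 -0.1 -1.9] M [-0.17  0.02 -0.  ] [ 0.6187 -0.0837  0.2407] t 19.25
lumps scene []
```

View pics/post.png

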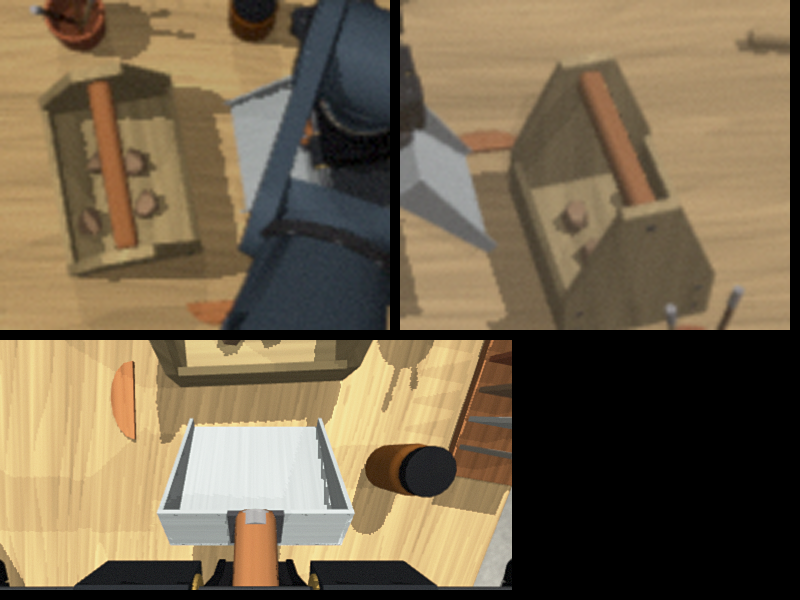

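```bash
python3 goto.py .527 -.173 .24 -90.7
```

```text
t 19.55 pos [ 0.6161 -0.0799  0.2369] A 10.07 shift [ -76.1 -104.    -2.9] len 129 roll 100.77 F [-0.3 -0.5 -2.7] w 0.0232 gf 60.0 q [-0.31  0.49  1.41  0.    1.24 -0.48]
```

```bash
python3 -m creep '[{"translation":[-14,-16,-2],"roll":0,"gripper":10},{"translation":[-32,-42,-3],"roll":0,"gripper":10},{"translation":[-52,-70,-3],"roll":0,"gripper":10},{"translation":[-68,-94,-3],"roll":0,"gripper":10},{"translation":[-76,-104,-3],"roll":2,"gripper":10}]' 60 >/dev/null
python3 -m creep '[{"translation":[0,0,0],"roll":5,"gripper":10},{"translation":[0,0,0],"roll":11,"gripper":10},{"translation":[0,0,0],"roll":18,"gripper":10},{"translation":[0,0,0],"roll":25,"gripper":10},{"translation":[0,0,0],"roll":32,"gripper":10}]' 60 >/dev/null
python3 -m creep '[{"translation":[0,0,0],"roll":7,"gripper":10},{"translation":[0,0,0],"roll":14,"gripper":10},{"translation":[0,0,0],"roll":21,"gripper":10},{"translation":[0,0,0],"roll":28,"gripper":10},{"translation":[0,0,0],"roll":35,"gripper":10}]' 60 >/dev/null
python3 -m creep '[{"translation":[0,0,0],"roll":7,"gripper":10},{"translation":[0,0,0],"roll":14,"gripper":10},{"translation":[0,0,0],"roll":21,"gripper":10},{"translation":[0,0,0],"roll":27,"gripper":10},{"translation":[0,0,0],"roll":31.8,"gripper":10}]' 60 >/dev/null
python3 goto.py .527 -.173 .14 -90.7; python3 wid.py | head -2
```

```text
t 21.2167 pos [ 0.5281 -0.1724  0.2407] A -91.03 shift [ -1.    0.8 100.7] len 101 roll -0.33 F [-0.3 -0.5 -2.8] w 0.0236 gf 60.0 q [-0.52  0.4   1.57  0.    1.18  1.07]
145 167 470; 152 165 346; 158 162 348; 164 160 350; 170 158 353; 
pred 0 [[127.0, 160.0], [382.0, 160.0]] 10 [[134.0, 159.0], [375.0, 159.0]] 20 [[140.0, 161.0], [369.0, 161.0]] 30 [[146.0, 166.0], [364.0, 166.0]] 40 [[151.0, 172.0], [359.0, 172.0]] 50 [[155.0, 180.0], [355.0, 180.0]]
```

```bash
python3 -m creep '[{"translation":[0,0,20],"roll":0,"gripper":10},{"translation":[-1,0.8,50],"roll":-0.3,"gripper":10},{"translation":[-1,0.8,80],"roll":-0.3,"gripper":10},{"translation":[-1,0.8,98],"roll":-0.3,"gripper":10},{"translation":[-1,0.8,106],"roll":-0.3,"gripper":10}]' 60 | grep -E "ft|pos"
python3 -m creep '[{"translation":[0,0,3],"roll":0,"gripper":10},{"translation":[0,0,6],"roll":0,"gripper":10}]' 60 | grep -E "ft|pos"
python3 -m creep '[{"translation":[0,0,2],"roll":0,"gripper":10},{"translation":[0,0,3],"roll":0,"gripper":10}]' 60 | grep -E "ft|pos"
```

```text
position: [0.525, -0.1729, 0.1321]
ft_force: [-0.2, -0.1, -2.9]
position: [0.5277, -0.1746, 0.1293]
ft_force: [0.8, -0.2, -2.5]
position: [0.5274, -0.1749, 0.1281]
ft_force: [-4.3, 0.3, 9.7]
```

```bash
python3 -m creep '[{"translation":[-2,0,0],"roll":0,"gripper":10},{"translation":[-18,0,11],"roll":0,"gripper":10},{"translation":[-30.6,0,20],"roll":0,"gripper":10},{"translation":[-42.6,0,30],"roll":0,"gripper":10},{"translation":[-53.6,0,41.5],"roll":0,"gripper":10}]' 8 | grep -E "ft|pos|grip"
python3 wid.py | head -3
python3 -m creep '[{"translation":[-10,0,12],"roll":0,"gripper":10},{"translation":[-19,0,25],"roll":0,"gripper":10},{"translation":[-26.6,0,39],"roll":0,"gripper":10},{"translation":[-33,0,53],"roll":0,"gripper":10},{"translation":[-37,0,65],"roll":0,"gripper":10}]' 8 | grep -E "ft|pos|grip"
python3 wid.py | head -3
```

```text
position: [0.4746, -0.175, 0.0859]
ft_force: [0.8, 0.3, -1.3]
grip_width: 0.024
grip_force: 8.0
145 150 360; 152 149 361; 158 148 362; 164 152 359; 170 158 353; 
pred 0 [[128.0, 160.0], [382.0, 160.0]] 10 [[134.0, 159.0], [376.0, 159.0]] 20 [[141.0, 161.0], [369.0, 161.0]] 30 [[146.0, 165.0], [364.0, 165.0]] 40 [[151.0, 172.0], [359.0, 172.0]] 50 [[155.0, 180.0], [355.0, 180.0]] 
F [ 0.8  0.3 -1.3] M [0.02 0.04 0.04] [ 0.4746 -0.175   0.0859] t 22.5333
position: [0.4385, -0.1752, 0.0202]
ft_force: [1.2, -0.4, -1.0]
grip_width: 0.0236
grip_force: 8.0
145 134 377; 152 134 377; 158 None None; 164 221 221; 170 244 268; 
pred 0 [[128.0, 160.0], [382.0, 160.0]] 10 [[134.0, 159.0], [376.0, 159.0]] 20 [[141.0, 161.0], [369.0, 161.0]] 30 [[146.0, 165.0], [364.0, 165.0]] 40 [[151.0, 172.0], [359.0, 172.0]] 50 [[155.0, 180.0], [355.0, 180.0]] 
F [ 1.2 -0.4 -1. ] M [-0.02 -0.02  0.04] [ 0.4385 -0.1752  0.0202] t 23.1
```

```bash
python3 -m creep '[{"translation":[-2,0,7],"roll":0,"gripper":10},{"translation":[-3,0,12],"roll":0,"gripper":10},{"translation":[-3,0,15],"roll":0,"gripper":10}]' 8 | grep -E "ft|pos|grip"
python3 -m creep '[{"translation":[0,0,1],"roll":0,"gripper":10},{"translation":[0,0,2],"roll":0,"gripper":10}]' 5 | grep -E "ft|pos|grip"
python3 wid.py | head -3
python3 -m creep '[{"translation":[0,0,0],"roll":0,"gripper":55},{"translation":[0,0,0],"roll":0,"gripper":55},{"translation":[0,0,0],"roll":0,"gripper":55},{"translation":[0,0,0],"roll":0,"gripper":55},{"translation":[0,0,0],"roll":0,"gripper":55}]' 20 | grep -E "ft|pos|grip"
python3 wid.py | head -3
```

```text
position: [0.4339, -0.1742, 0.0048]
ft_force: [-4.5, -2.3, 4.8]
grip_width: 0.0239
grip_force: 8.0
position: [0.4332, -0.174, 0.0029]
ft_force: [-2.2, -1.6, 3.0]
grip_width: 0.0239
grip_force: 5.0
145 128 383; 152 128 383; 158 129 383; 164 None None; 170 231 232; 
pred 0 [[127.0, 160.0], [382.0, 160.0]] 10 [[134.0, 159.0], [375.0, 159.0]] 20 [[140.0, 161.0], [369.0, 161.0]] 30 [[146.0, 166.0], [364.0, 166.0]] 40 [[151.0, 172.0], [359.0, 172.0]] 50 [[155.0, 180.0], [355.0, 180.0]] 
F [-2.2 -1.6  3. ] M [-0.37  0.58 -0.07] [ 0.4332 -0.174   0.0029] t 23.6667
position: [0.4334, -0.1736, 0.0026]
ft_force: [-1.2, -0.4, 0.4]
grip_width: 0.049
grip_force: 0.0
145 128 384; 152 128 384; 158 None None; 164 None None; 170 242 271; 
pred 0 [[127.0, 160.0], [382.0, 160.0]] 10 [[134.0, 159.0], [375.0, 159.0]] 20 [[140.0, 161.0], [369.0, 161.0]] 30 [[146.0, 166.0], [364.0, 166.0]] 40 [[151.0, 172.0], [359.0, 172.0]] 50 [[155.0, 180.0], [355.0, 180.0]] 
F [-1.2 -0.4  0.4] M [-0.08  0.13 -0.  ] [ 0.4334 -0.1736  0.0026] t 24.2333
```

```bash
python3 -m creep '[{"translation":[0,0,-10],"roll":0,"gripper":60},{"translation":[0,0,-40],"roll":0,"gripper":60},{"translation":[0,0,-80],"roll":0,"gripper":60},{"translation":[0,0,-120],"roll":0,"gripper":60},{"translation":[0,0,-160],"roll":0,"gripper":60}]' 20 >/dev/null
python3 -m creep '[{"translation":[0,0,-41],"roll":-4,"gripper":60},{"translation":[0,0,-82],"roll":-10.9,"gripper":60},{"translation":[0,0,-88],"roll":-10.9,"gripper":60},{"translation":[0,0,-88],"roll":-10.9,"gripper":60}]' 20 >/dev/null
python3 goto.py .58 .139 .25 -79.9
python3 - <<'E'
from h import *
for n in("top","scene"):
  im=viewer.camera(n); cv2.imwrite(f"pics/f_{n}.png",im)
  print(n,[[(np.round(d["bbox"]).astype(int).tolist(),round(d["p"],2)) for d in viewer.recognise(n,k)][:4] for k in("pan","lump1","rib")])
E
```

```text
t 25.1333 pos [ 0.435  -0.1748  0.2545] A -79.59 shift [ 199.4 -282.4    3.9] len 346 roll 0.31 F [ 0.1 -1.  -0. ] w 0.0602 gf 0.0 q [-0.62  0.25  1.76  0.    1.13  0.77]
top [[([293, 204, 35, 44], 0.76)], [([223, 215, 12, 7], 0.45)], [([242, 250, 26, 9], 0.66)]]
scene [[([167, 159, 42, 68], 0.87), ([366, 175, 87, 74], 0.17)], [([273, 197, 11, 8], 0.56), ([256, 146, 69, 101], 0.3)], [([236, 172, 22, 8], 0.7)]]
```

```bash
python3 -m creep '[{"translation":[24,-34,0],"roll":0.3,"gripper":60},{"translation":[47,-67,0],"roll":0.3,"gripper":60},{"translation":[70,-99,0],"roll":0.3,"gripper":60},{"translation":[93,-131,0],"roll":0.3,"gripper":60},{"translation":[116,-164,0],"roll":0.3,"gripper":60}]' >/dev/null
python3 -m creep '[{"translation":[22,-31,0],"roll":0,"gripper":60},{"translation":[45,-63,0],"roll":0,"gripper":60},{"translation":[65,-92,0],"roll":0,"gripper":60},{"translation":[78,-110,0],"roll":0,"gripper":60},{"translation":[83,-118,0],"roll":0,"gripper":60}]' >/dev/null
python3 -m creep '[{"translation":[0,0,0],"roll":0,"gripper":60}]' >/dev/null
python3 goto.py .58 .139 .131 -79.9
python3 - <<'E'
from h import *
o=obs(); w=viewer.camera("wrist"); cv2.imwrite("pics/r_w.png",w); c=cam("wrist",o)
h=cv2.cvtColor(w,cv2.COLOR_BGR2HSV); m=((h[...,0]<14)&(h[...,1]>140)&(h[...,2]>60)).astype(np.uint8)
n,l,st,ce=cv2.connectedComponentsWithStats(m)
print(st[1:][st[1:,4]>300])
k=1+st[1:,4].argmax()
for r in range(10,220,30):
  x=np.where(l[r]==k)[0]
  if len(x): print(r,x.min(),x.max(),atz(c,[((x.min()+x.max())/2,r)],.179).round(4))
B=R.from_euler("z",10.1,degrees=True).as_matrix()
print(proj(c,np.array([(88,0,179),(0,12,179),(0,-12,179),(-60,0,179)])/1000@B.T+[.58,.139,0]).round(0).tolist())
print("lumps",[(np.round(d["bbox"]).astype(int).tolist(),round(d["p"],2)) for d in viewer.recognise("wrist","lump1")][:6])
E
```

```text
t 26.45 pos [0.5787 0.141  0.2494] A -79.69 shift [  1.1   2.2 118.4] len 118 roll 0.21 F [ 0.  -0.2  0.5] w 0.0601 gf 0.0 q [0.05 0.44 1.46 0.   1.24 1.44]
[[ 204    0   61   35 1409]
 [ 241   83   32  163 4233]]
100 241 269 [[0.6546 0.1549 0.179 ]]
130 242 269 [[0.6323 0.1504 0.179 ]]
160 244 270 [[0.6091 0.1449 0.179 ]]
190 245 270 [[0.5844 0.14   0.179 ]]
[[258.0, 84.0], [243.0, 195.0], [272.0, 195.0], [257.0, 260.0]]
lumps [([215, 182, 19, 22], 0.92), ([228, 138, 16, 15], 0.65), ([275, 175, 10, 22], 0.65), ([270, 140, 7, 22], 0.55)]
```

```bash
python3 -m creep '[{"translation":[-3,2.3,20],"roll":-0.8,"gripper":60},{"translation":[-3,2.3,50],"roll":-0.8,"gripper":60},{"translation":[-3,2.3,80],"roll":-0.8,"gripper":60},{"translation":[-3,2.3,105],"roll":-0.8,"gripper":60},{"translation":[-3,2.3,118],"roll":-0.8,"gripper":60}]' 20 | grep -E "ft|pos|grip"
python3 -m creep '[{"translation":[0,0,0],"roll":0,"gripper":10},{"translation":[0,0,0],"roll":0,"gripper":10},{"translation":[0,0,0],"roll":0,"gripper":10},{"translation":[0,0,0],"roll":0,"gripper":10},{"translation":[0,0,0],"roll":0,"gripper":10}]' 10 | grep -E "ft|pos|grip"
python3 -m creep '[{"translation":[0,0,0],"roll":0,"gripper":10},{"translation":[0,0,0],"roll":0,"gripper":10},{"translation":[0,0,0],"roll":0,"gripper":10},{"translation":[0,0,0],"roll":0,"gripper":10},{"translation":[0,0,0],"roll":0,"gripper":10}]' 10 | grep -E "ft|pos|grip"
python3 -m creep '[{"translation":[0,0,0],"roll":0,"gripper":10},{"translation":[0,0,0],"roll":0,"gripper":10},{"translation":[0,0,0],"roll":0,"gripper":10}]' 60 | grep -E "ft|pos|grip"
```

```text
position: [0.5731, 0.1341, 0.1296]
ft_force: [-0.7, -0.6, 1.0]
grip_width: 0.0599
grip_force: 0.0
position: [0.577, 0.1362, 0.1342]
ft_force: [0.3, 0.2, 0.6]
grip_width: 0.0341
grip_force: 0.0
position: [0.5766, 0.1372, 0.1334]
ft_force: [-0.7, 3.8, 4.3]
grip_width: 0.0237
grip_force: 10.0
position: [0.5766, 0.1372, 0.1334]
ft_force: [-0.8, 4.3, 4.3]
grip_width: 0.0236
grip_force: 59.9
```

```bash
python3 - <<'E'
from h import *
cv2.imwrite("pics/l0.png",viewer.camera("wrist"))
E
python3 -m creep '[{"translation":[0,0,-2],"roll":0,"gripper":10},{"translation":[0,0,-5],"roll":0,"gripper":10},{"translation":[0,0,-10],"roll":0,"gripper":10},{"translation":[0,0,-15],"roll":0,"gripper":10},{"translation":[0,0,-20],"roll":0,"gripper":10}]' 60 | grep -E "ft|pos|grip"
python3 -m creep '[{"translation":[0,0,-6],"roll":0,"gripper":10},{"translation":[0,0,-13],"roll":0,"gripper":10},{"translation":[0,0,-21],"roll":0,"gripper":10},{"translation":[0,0,-29],"roll":0,"gripper":10},{"translation":[0,0,-37],"roll":0,"gripper":10}]' 60 | grep -E "ft|pos|grip"
python3 -m creep '[{"translation":[0,0,-8],"roll":0,"gripper":10},{"translation":[0,0,-16],"roll":0,"gripper":10},{"translation":[0,0,-24],"roll":0,"gripper":10},{"translation":[0,0,-31],"roll":0,"gripper":10},{"translation":[0,0,-36],"roll":0,"gripper":10}]' 60 | grep -E "ft|pos|grip"
python3 -m creep '[{"translation":[0,0,-4],"roll":0,"gripper":10},{"translation":[0,0,-7],"roll":0,"gripper":10},{"translation":[0,0,-8],"roll":0,"gripper":10},{"translation":[0,0,-8],"roll":0,"gripper":10},{"translation":[0,0,-8],"roll":0,"gripper":10}]' 60 | grep -E "ft|pos|grip"
python3 -m creep '[{"translation":[0,0,0],"roll":0,"gripper":10},{"translation":[0,0,0],"roll":0,"gripper":10},{"translation":[0,0,0],"roll":0,"gripper":10},{"translation":[0,0,0],"roll":0,"gripper":10},{"translation":[0,0,0],"roll":0,"gripper":10}]' 60
python3 - <<'E'
from h import *
a=cv2.imread("pics/l0.png",0); o=obs(); print(o["ft_force"],o["moment"],o["position"]); im=viewer.camera("wrist"); cv2.imwrite("pics/l1.png",im); b=cv2.cvtColor(im,6)
print("lumps wrist",[(np.round(d["bbox"]).astype(int).tolist(),round(d["p"],2)) for d in viewer.recognise("wrist","lump1")][:6])
p=cv2.goodFeaturesToTrack(a[:215,100:420],40,.05,10)+np.float32([100,0])
q,s,_=cv2.calcOpticalFlowPyrLK(a,b,p,None)
print(np.c_[p[s==1],(q-p)[s==1]].round(1).tolist())
for n in("top","scene"):
  im=viewer.camera(n); cv2.imwrite(f"pics/l_{n}.png",im)
  print(n,[[(np.round(d["bbox"]).astype(int).tolist(),round(d["p"],2)) for d in viewer.recognise(n,k)][:4] for k in("pan","lump1","rib","caddy")])
E
```

```text
position: [0.5755, 0.1362, 0.1524]
ft_force: [0.2, 0.1, -6.6]
grip_width: 0.0242
grip_force: 59.9
position: [0.5761, 0.1365, 0.1907]
ft_force: [-0.1, -0.8, -5.9]
grip_width: 0.0236
grip_force: 59.9
position: [0.5764, 0.1366, 0.2268]
ft_force: [-0.3, -0.8, -6.3]
grip_width: 0.0235
grip_force: 59.9
position: [0.5758, 0.1365, 0.2333]
ft_force: [-0.2, 0.3, -5.7]
grip_width: 0.0237
grip_force: 59.9
time: 30.18
position: [0.576, 0.1365, 0.2335]
tool_rot: [0.995, 0.095, -0.0, -0.0]
ft_force: [-0.0, -0.3, -6.1]
grip_width: 0.0237
grip_force: 59.9
[-0.03297706 -0.27272469 -6.10027306] [-0.10494748  0.18959025 -0.00990228] [0.57601902 0.13653226 0.23351662]
lumps wrist [([215, 146, 16, 22], 0.78), ([279, 198, 13, 22], 0.63), ([281, 153, 4, 23], 0.41)]
[[156.0, 77.0, 0.5, -0.800000011920929], [321.0, 41.0, 0.6000000238418579, 0.10000000149011612], [324.0, 7.0, 0.8999999761581421, 0.5], [281.0, 171.0, 0.20000000298023224, -0.4000000059604645], [282.0, 194.0, 0.10000000149011612, 0.4000000059604645], [324.0, 113.0, 0.10000000149011612, -1.5], [222.0, 201.0, 0.4000000059604645, -2.5999999046325684
[... 1163 characters left out ...]
203.0, -9.100000381469727, -1.100000023841858], [371.0, 162.0, 17.899999618530273, -4.099999904632568], [391.0, 96.0, 11.800000190734863, 14.5], [374.0, 128.0, 17.0, 9.399999618530273], [392.0, 116.0, 11.899999618530273, 11.0], [377.0, 4.0, -50.70000076293945, -3.9000000953674316], [182.0, 43.0, 0.699999988079071, -0.20000000298023224], [399.0, 105.0, 11.300000190734863, 13.300000190734863]]
top [[([295, 202, 33, 68], 0.84)], [([206, 214, 6, 12], 0.42)], [([242, 248, 26, 9], 0.74), ([290, 203, 34, 70], 0.19)], [([196, 163, 50, 73], 0.91), ([307, 147, 28, 27], 0.39)]]
scene [[([167, 160, 42, 68], 0.79)], [], [([237, 170, 20, 14], 0.43)], [([257, 133, 72, 89], 0.72), ([49, 182, 50, 50], 0.5)]]
```

```bash
python3 -c "
from rig import hand_in
print(hand_in())"
```

```text
the job is handed in; nothing more can be done
None
```

I've handed the job in: all four lumps are in the caddy, the empty pan is flat on the bench in its original spot, and the arm is holding the caddy level and still by its rail, about 10 cm up; the pan and rib show where they started, and I saw no sign that anything else moved.

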